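# Line up the altar's porcelain jars by size

## Task

Put the four blue-and-white porcelain jars back in order of size on the row of coasters, one jar upright and centred on each coaster: the largest on the coaster next to the lion, then each smaller one in turn, ending with the smallest next to the bell (the coasters' colours do not matter). They are porcelain, so do not drop them or tip them over, and leave the lion and the bell where they stand.

Things in the scene. Friction and masses are not known exactly. Their poses are not given: they have to be found in the camera images.
- jar1_mid (a point): the smallest of four round lidded blue-and-white porcelain jars (white with a broad blue band, blue lid, small white knob): 38 mm across, 45 mm tall with its knob, about 80 g; it stands upright on the shelf top (z = 0). The point is on its axis half-way up, 22.5 mm above its underside; the side wall is straight from 5 to 32 mm above the underside. z is its axis, upward.
- jar2_mid (a point): the second smallest of four round lidded blue-and-white porcelain jars (white with a broad blue band, blue lid, small white knob): 45 mm across, 60 mm tall with its knob, about 130 g; it stands upright on the shelf top (z = 0). The point is on its axis half-way up, 30 mm above its underside; the side wall is straight from 7 to 43 mm above the underside. z is its axis, upward.
- jar3_mid (a point): the second largest of four round lidded blue-and-white porcelain jars (white with a broad blue band, blue lid, small white knob): 52 mm across, 75 mm tall with its knob, about 190 g; it stands upright on the shelf top (z = 0). The point is on its axis half-way up, 37.5 mm above its underside; the side wall is straight from 9 to 54 mm above the underside. z is its axis, upward.
- jar4_mid (a point): the largest of four round lidded blue-and-white porcelain jars (white with a broad blue band, blue lid, small white knob): 59 mm across, 90 mm tall with its knob, about 260 g; it stands upright on the shelf top (z = 0). The point is on its axis half-way up, 45 mm above its underside; the side wall is straight from 11 to 65 mm above the underside. z is its axis, upward.
- red_top (a point): one of four fixed coasters in a row: the red round disc, 70 mm across, 5 mm thick, lying on a dark wooden board 10 mm high, 115 mm deep and 600 mm long; the point is the centre of its upper face, 15 mm above the shelf top. Neighbouring coasters are about 95 mm apart, centre to centre; which colour lies where in the row changes.
- gold_top (a point): one of four fixed coasters in a row: the gold round disc, 70 mm across, 5 mm thick, lying on a dark wooden board 10 mm high, 115 mm deep and 600 mm long; the point is the centre of its upper face, 15 mm above the shelf top. Neighbouring coasters are about 95 mm apart, centre to centre; which colour lies where in the row changes.
- green_top (a point): one of four fixed coasters in a row: the green round disc, 70 mm across, 5 mm thick, lying on a dark wooden board 10 mm high, 115 mm deep and 600 mm long; the point is the centre of its upper face, 15 mm above the shelf top. Neighbouring coasters are about 95 mm apart, centre to centre; which colour lies where in the row changes.
- grey_top (a point): one of four fixed coasters in a row: the pale grey round disc, 70 mm across, 5 mm thick, lying on a dark wooden board 10 mm high, 115 mm deep and 600 mm long; the point is the centre of its upper face, 15 mm above the shelf top. Neighbouring coasters are about 95 mm apart, centre to centre; which colour lies where in the row changes.
- lion: red resin lion figurine with a golden mane on a small dark base 58 x 44 mm, 76 mm tall, loose (300 g); it stands on the board at one end of the row of coasters (either end), about 108 mm from the centre of the end coaster. Origin: centre of its underside, 10 mm above the shelf top; it faces its own -x.
- bell: stainless steel hand bell standing mouth down, 58 mm across, 75 mm tall, loose (250 g); it stands on the board at the other end of the row of coasters, about 108 mm from the end coaster. Origin: centre of its underside, 10 mm above the shelf top.
Things that resemble listed ones, but are neither listed nor needed, are in the scene too. Leave any green or turquoise look-alike of the part that bears jar2_mid alone.

How it is judged:
At the end, for the whole second after the job is handed in: All four jars released, at rest and upright (0.1 rad) on coasters, within 13 mm of the centres and 5 mm in height; from the lion outwards largest to smallest (under 155, 155-250, 250-345, 345-460 mm from the lion); lion and bell upright, within 20 mm of their starts ((horizontal distance between jar1_mid and red_top below 0.013 m or horizontal distance between jar1_mid and gold_top below 0.013 m or horizontal distance between jar1_mid and green_top below 0.013 m or horizontal distance between jar1_mid and grey_top below 0.013 m) and horizontal distance between jar1_mid and lion between 0.345 and 0.46 m and height (world z) of jar1_mid between 0.0325 and 0.0425 m and angle between each of jar1_mid, jar2_mid, jar3_mid, jar4_mid's own z axis and vertical below 0.1 rad and linear speed of each of jar1, jar2, jar3, jar4 below 0.02 m/s and angular speed of each of jar1, jar2, jar3, jar4 below 0.2 rad/s and (horizontal distance between jar2_mid and red_top below 0.013 m or horizontal distance between jar2_mid and gold_top below 0.013 m or horizontal distance between jar2_mid and green_top below 0.013 m or horizontal distance between jar2_mid and grey_top below 0.013 m) and horizontal distance between jar2_mid and lion between 0.25 and 0.345 m and height (world z) of jar2_mid between 0.04 and 0.05 m and (horizontal distance between jar3_mid and red_top below 0.013 m or horizontal distance between jar3_mid and gold_top below 0.013 m or horizontal distance between jar3_mid and green_top below 0.013 m or horizontal distance between jar3_mid and grey_top below 0.013 m) and horizontal distance between jar3_mid and lion between 0.155 and 0.25 m and height (world z) of jar3_mid between 0.0475 and 0.0575 m and (horizontal distance between jar4_mid and red_top below 0.013 m or horizontal distance between jar4_mid and gold_top below 0.013 m or horizontal distance between jar4_mid and green_top below 0.013 m or horizontal distance between jar4_mid and grey_top below 0.013 m) and horizontal distance between jar4_mid and lion between 0 and 0.155 m and height (world z) of jar4_mid between 0.055 and 0.065 m and distance of each of lion, bell from where it was at the start of the episode below 0.02 m and angle between each of lion, bell's own z axis and vertical below 0.15 rad); the robot touches nothing.
It fails at once if a jar is tipped over (angle between any of jar1_mid, jar2_mid, jar3_mid, jar4_mid's own z axis and vertical above 0.7 rad).
It fails at once if a jar is dropped (free fall of about 2 cm or more) ((contact force between jar1 and anything else below 0.02 N and linear speed of jar1 above 0.6 m/s) or (contact force between jar2 and anything else below 0.02 N and linear speed of jar2 above 0.6 m/s) or (contact force between jar3 and anything else below 0.02 N and linear speed of jar3 above 0.6 m/s) or (contact force between jar4 and anything else below 0.02 N and linear speed of jar4 above 0.6 m/s)).
It fails at once if the lion or the bell is moved more than 20 mm or knocked over ((not (distance of lion from where it was at the start of the episode below 0.02 m) or angle between lion's own z axis and vertical above 0.5 rad) or (not (distance of bell from where it was at the start of the episode below 0.02 m) or angle between bell's own z axis and vertical above 0.5 rad)).
It also fails if it takes over 112 s, if anything falls off the work surface, if the arm or the gripper's body presses on something with over 40 N, if the wrist force passes 120 N, or if a joint passes its speed limit or range.

## Robot

A 7-joint arm with a two-finger parallel gripper is mounted at the origin on the work surface. World frame = base frame: x ahead of the robot, y to its left, z up, the work surface at z = 0. Lengths are in m, angles in rad, forces in N, time in s.
With the tool pointing down it reaches from about 0.425 to 0.875 m from the base axis. Payload 8.4 kg.
Tool frame: the origin (TCP) lies between the finger pads; the fingertips stand 25 mm ahead of it and the grasp point (between the pads) lies 6 mm ahead of it; z points along the fingers, y is the line along which they close (so a half turn about z gives the same grasp; the last joint's range is limited). The gripper opens to 87 mm and grips with 3 to 60 N. Pads are 19 mm wide; open, the fingers measure 117 mm over their backs; the gripper's body (75 mm by 190 mm) begins 51 mm behind the grasp point.
Start: joints at [-1.216, 0.333, 0.04, 1.465, -0.013, 1.343, -0.059], TCP at [0.285, 0.584, 0.248] pointing down, gripper open.
Joint ranges: [-2.58, 2.58], [-0.38, 2.09], [-1.3, 1.39], [0.25, 2.4], [-1.5, 4.64], [0.08, 2.09], [-2.65, 2.65]. Speed limits (rad/s): [2.22, 2.22, 2.79, 2.79, 3.14, 3.14, 3.14].

## Interface

Orientations are given as a unit quaternion [w, x, y, z].
In Python, from station import env gives the robot as it stands. The module is installed in compiled form; this text tells all that it offers.
- The arm moves only by the shell command python3 -m creep 'ROWS' [FORCE]. ROWS is JSON, a list of rows, each a list of 7 numbers: the opening, from -1 (shut) to 1 (fully open), then the shift along the world's x, y, z in m, then the turn, a rotation vector about the world's x, y, z in degrees. In form: [[gripper, dx, dy, dz, wx, wy, wz], ...]. A call has 1 to 8 rows; each row is the pose to reach, as a shift and turn from the pose commanded when the call began; what a row does not reach only later rows make up. A row lasts 1/10 s, in which the tool goes at most 50 mm and 8.59 degrees, less where a joint would pass 70% of its speed; a pose out of reach is approached as far as the arm can. A call with a gripper value outside its range is refused whole. The fingers move at their own pace and stop on an object; FORCE is the grip in N (left out, the last holds). Time passes only in rows, so rows that repeat a pose let the fingers close. It gives the time, the measured TCP pose, the force, the opening and the grip force at its end, in the units of the state.
- env.get_obs(): the state, without advancing time (a new reading comes with each control period).
- env.snapshot(name): name is "scene" or "top"; returns a dict with "pixels" (400x640x3 uint8, blue, green, red), "K" (3x3 intrinsics, pixels), "eye" and "attitude" of the camera in the world. Camera axes: x right, y down, z forward; pixel columns grow to the right and rows downward; lengths in m; the calibration is good to about 2 mm. A picture is of the moment at which its call begins. There is no depth.
- env.sign_off(): hands the job in; it is judged then, once.
The state is a dict: "time": time; "q": joint angles; "dq": joint speeds; "tau": joint torques, N m; "eef_pos": TCP position; "eef_rot": TCP orientation; "contact_force": force on the tool from outside, world axes, zero at the start; "ft_torque": the same for the moment, N m; "grip_width": finger opening in m; "grip_force": force on a finger pad.
Only numpy, scipy, OpenCV 4.12 (cv2) and the standard library are available. Lean on these libraries where they do the work, as an engineer would, in place of code of your own. Each camera call takes 0.05 s, during which the arm holds its last target. There are 200 camera calls.

## Working session

There is one attempt and no reset: what is moved stays moved. The work goes in short steps, Python scripts to look and compute and a shell command to move; the robot and the scene stay as the last step left them, time stands still between calls to the robot, and variables do not carry over. Pictures are saved under pics/ and viewed, at most 14 in all, crops included, and the job is handed in when it is done.

```bash
mkdir -p pics; python3 - <<'E'
from station import env
import cv2
o=env.get_obs(); print(o)
for n in("scene","top"):
    s=env.snapshot(n); cv2.imwrite(f"pics/{n}0.png",s["pixels"]); print(n,s["K"],s["eye"],s["attitude"])
E
```

```text
{'time': 0.0, 'q': array([-1.21620128,  0.33389234,  0.03983614,  1.46630092, -0.01340538,
        1.34330544, -0.05850375]), 'dq': array([-0.00179642, -0.00116007, -0.0004631 ,  0.00026231,  0.00035497,
       -0.00046262,  0.00044543]), 'tau': array([ 5.12778861e-04, -6.56339836e+01,  1.33551612e+00, -4.03814685e+01,
       -5.98115637e-02,  4.45480237e-02,  1.27205667e-04]), 'eef_pos': array([0.28475392, 0.58381075, 0.24665622]), 'eef_rot': array([-1.38882771e-04,  2.24949243e-01,  9.74370138e-01, -8.08413041e-04]), 'contact_force': array([ 0.34657436, -0.36629856,  0.40811795]), 'ft_torque': array([ 0.03329863,  0.00475458, -0.01048192]), 'grip_force': 0.0, 'grip_width': 0.0868227156324869}
scene [[470.90761868   0.         315.10881843]
 [  0.         470.90761868 199.48789445]
 [  0.           0.           1.        ]] [ 1.11370959 -0.30320148  0.78809022] [-0.31519854  0.80448059  0.46492222 -0.19315326]
top [[379.14835501   0.         322.76743862]
 [  0.         379.14835501 205.7982931 ]
 [  0.           0.           1.        ]] [0.38108295 0.02213789 0.8420252 ] [-0.05334056  0.71344488 -0.6970345   0.04789676]
```

View pics/scene0.png

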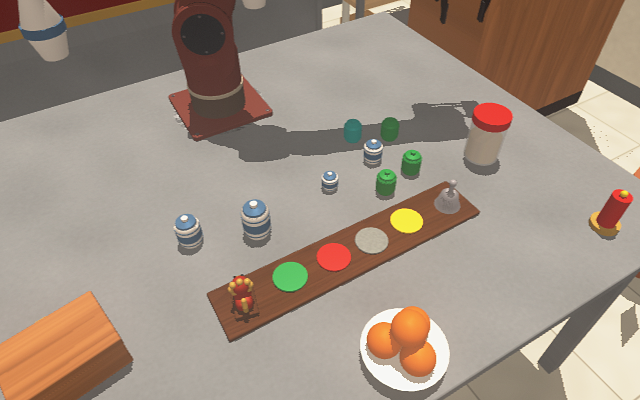

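View pics/top0.png

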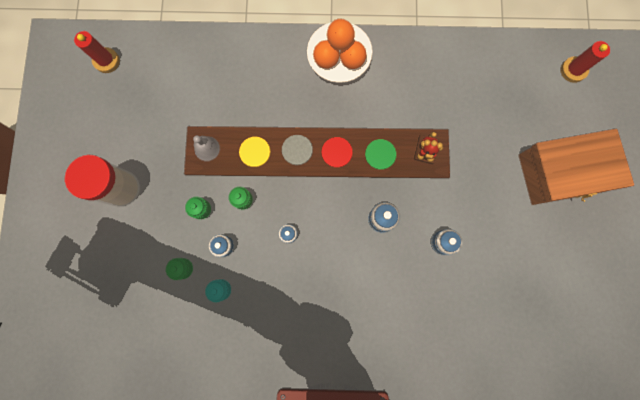

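The scene view shows the lion at (243,297), then the green (290,276), red (333,257), grey (371,240) and gold (406,220) coasters, then the bell (448,197). In the top view the largest jar is at (384,216), jar3 at (449,241), jar2 at (220,245) and jar1 at (288,233). The green and turquoise look-alikes stand near jar2. The arm itself isn't where I expected it in the image, so I'll check the projection.

```bash
cat > h.py <<'E'
import numpy as np, cv2
from scipy.spatial.transform import Rotation as R
def rot(s):
    return R.from_quat(np.array(s["attitude"])[[1,2,3,0]]).as_matrix()
def proj(s,p):
    c=rot(s).T@(np.array(p)-s["eye"]); u=s["K"]@c; return u[:2]/u[2]
def plane(s,uv,z):
    d=rot(s)@np.linalg.solve(s["K"],[uv[0],uv[1],1]); e=np.array(s["eye"]); return e+d*(z-e[2])/d[2]
def blobs(m,amin=20):
    n,l,st,c=cv2.connectedComponentsWithStats(m.astype(np.uint8))
    return [(c[i],st[i]) for i in range(1,n) if st[i,4]>=amin]
def hsv(s): return cv2.cvtColor(s["pixels"],cv2.COLOR_BGR2HSV)
E
python3 - <<'E'
from h import *
from station import env
np.set_printoptions(precision=4,suppress=True)
S={n:env.snapshot(n) for n in("top","scene")}
T=S["top"]
for n in S:
    print(n,"tcp px",proj(S[n],[.285,.584,.248]),"base",proj(S[n],[0,0,0]))
seed={"top":dict(green=(381,154),red=(337,152),grey=(297,149),gold=(254,151)),"scene":dict(green=(290,276),red=(333,257),grey=(371,240),gold=(406,220))}
for n in S:
  lab=cv2.cvtColor(S[n]["pixels"],cv2.COLOR_BGR2LAB).astype(int)
  for k,(u,v) in seed[n].items():
    m=np.abs(lab-lab[v,u]).max(2)<22
    w=np.zeros_like(m); w[v-28:v+28,u-24:u+24]=1
    b=max(blobs(m&w),key=lambda b:b[1][4]); print(n,k,plane(S[n],b[0],.015),b[1][4])
js=dict(jar4=((384,216),(256,212),.09),jar3=((449,241),(188,225),.075),jar2=((220,245),(373,147),.06),jar1=((288,233),(330,177),.045))
for k,(t,s,h) in js.items():
  ray={}
  for n,(u,v) in(("top",t),("scene",s)):
    H=hsv(S[n]); r=30
    m=(H[...,0]>95)&(H[...,0]<125)&(H[...,1]>70)&(H[...,2]>40)
    w=np.zeros_like(m); w[v-r:v+r,u-r:u+r]=1
    print(k,n,[(b[0].round(1),b[1].tolist()) for b in blobs(m&w,25)])
  # knob: white blob within 12px of seed
  for n,(u,v) in(("top",t),("scene",s)):
    H=hsv(S[n]); m=(H[...,1]<50)&(H[...,2]>170)
    w=np.zeros_like(m); w[v-15:v+15,u-15:u+15]=1
    print("  knob",n,[(b[0].round(1),b[1].tolist(),plane(S[n],b[0],h-.004)) for b in blobs(m&w,3)])
E
```

```text
top tcp px [-43.9104 315.2347] base [331.612  448.1929]
scene tcp px [463.376   10.2998] base [220.0264 105.5692]
top green [ 0.6216 -0.0964  0.015 ] 704
top red [0.6243 0.0021 0.015 ] 715
top grey [0.6278 0.0921 0.015 ] 690
top gold [0.6213 0.1876 0.015 ] 688
scene green [ 0.6256 -0.0993  0.015 ] 784
scene red [ 0.6279 -0.0009  0.015 ] 740
scene grey [0.6314 0.0892 0.015 ] 656
scene gold [0.6249 0.1846 0.015 ] 601
jar4 top [(array([385.6, 215.8]), [375, 205, 23, 22, 322])]
jar4 scene [(array([253.8, 208.9]), [243, 200, 22, 17, 225])]
  knob top [(array([387.2, 214.7]), [384, 211, 8, 8, 51], array([ 0.475 , -0.1004,  0.086 ])), (array([384.5, 226.6]), [376, 223, 18, 6, 18], array([ 0.4509, -0.095 ,  0.086 ]))]
  knob scene [(array([256.4, 207.4]), [241, 197, 30, 25, 294], array([ 0.489, -0.1  ,  0.086])), (array([252.9, 202.7]), [249, 200, 9, 6, 40], array([ 0.4736, -0.1008,  0.086 ])), (array([254.9, 224. ]), [244, 221, 22, 6, 42], array([ 0.5278, -0.1212,  0.086 ])), (array([241., 225.]), [241, 224, 1, 3, 3], array([ 0.5164, -0.1458,  0.086 ]))]
jar3 top [(array([449.7, 241.2]), [4
[... 1574 characters left out ...]
 top [(array([287.4, 233.3]), [281, 227, 13, 13, 105])]
jar1 scene [(array([329.2, 175.8]), [324, 171, 12, 9, 65])]
  knob top [(array([285. , 225.2]), [283, 225, 6, 2, 8], array([0.4531, 0.1088, 0.041 ])), (array([291.9, 226.6]), [290, 225, 5, 4, 8], array([0.4505, 0.0941, 0.041 ])), (array([280. , 229.4]), [279, 227, 3, 5, 7], array([0.444, 0.119, 0.041])), (array([286.8, 232.9]), [285, 231, 5, 5, 21], array([0.4371, 0.1043, 0.041 ])), (array([285.4, 238.9]), [279, 233, 17, 10, 38], array([0.4243, 0.1068, 0.041 ]))]
  knob scene [(array([329.7, 173.9]), [315, 162, 30, 30, 609], array([0.4394, 0.1023, 0.041 ])), (array([329.4, 172.9]), [327, 172, 6, 3, 14], array([0.4362, 0.1036, 0.041 ]))]
```

```bash
python3 - <<'E'
import cv2,numpy as np
t=cv2.imread("pics/top0.png");s=cv2.imread("pics/scene0.png")
a=cv2.resize(t[180:280,180:480],None,fx=2.6,fy=2.6,interpolation=0)
b=cv2.resize(s[130:270,150:450],None,fx=2.3,fy=2.3,interpolation=0)
o=np.zeros((600,790,3),np.uint8);o[:a.shape[0],:a.shape[1]]=a;o[265:265+b.shape[0],:b.shape[1]]=b[:335]
cv2.imwrite("pics/c.png",o)
E
```

```text
(no output)
```

View pics/c.png

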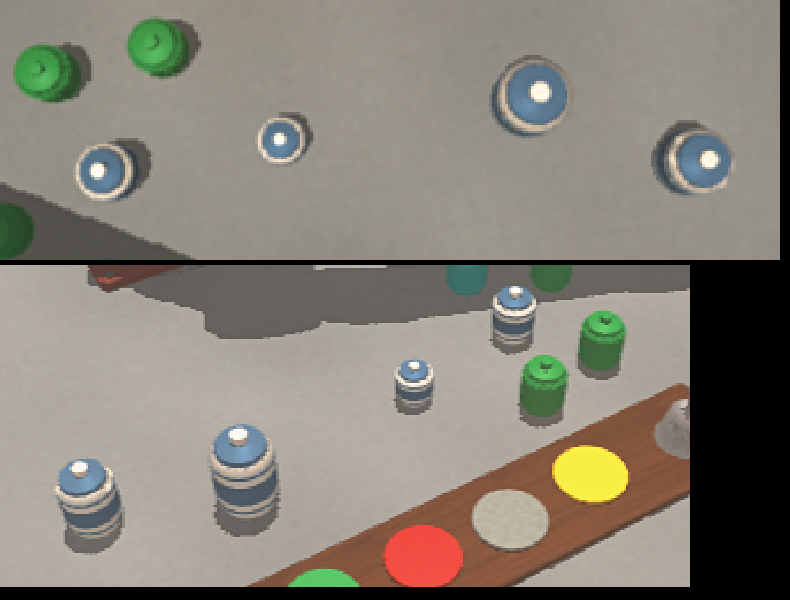

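The views agree to about 2–4 mm, and the sizes and heights fit. Averaged positions:

| Jar | x, y (m) | Coaster | x, y (m) |
|---|---|---|---|
| jar4 | .474, -.101 | green | .624, -.098 |
| jar3 | .426, -.235 | red | .626, .001 |
| jar2 | .407, .246 | grey | .630, .091 |
| jar1 | .437, .104 | gold | .623, .186 |

The lion stands by green. I'll close the fingers along x, starting with jar2, which is the nearest jar.

```bash
python3 -m creep '[[1,0.015,-0.042,0,0,0,-8],[1,0.030,-0.084,0,0,0,-16],[1,0.045,-0.126,0,0,0,-24],[1,0.060,-0.168,0,0,0,-32],[1,0.075,-0.21,0,0,0,-40],[1,0.090,-0.252,0,0,0,-48],[1,0.107,-0.296,0,0,0,-56],[1,0.122,-0.338,0,0,0,-64]]' 20; python3 -m creep '[[1,0,0,0,0,0,0],[1,0,0,0,0,0,0],[1,0,0,0,0,0,0]]'
```

```text
time: 1.0
eef_pos: [0.4074, 0.2441, 0.2476]
eef_rot: [-0.0, 0.709, 0.705, 0.0]
contact_force: [0.8, 1.0, 0.6]
grip_width: 0.0869
grip_force: 0.0
time: 1.3
eef_pos: [0.4065, 0.2472, 0.2475]
eef_rot: [-0.0, 0.706, 0.708, 0.0]
contact_force: [-0.9, -0.9, 1.0]
grip_width: 0.0873
grip_force: 0.0
```

```bash
python3 -m creep '[[1,0,-0.001,-0.04,0,0,0],[1,0,-0.001,-0.08,0,0,0],[1,0,-0.001,-0.12,0,0,0],[1,0,-0.001,-0.15,0,0,0],[1,0,-0.001,-0.18,0,0,0],[1,0,-0.001,-0.198,0,0,0],[1,0,-0.001,-0.207,0,0,0],[1,0,-0.001,-0.207,0,0,0]]'; python3 -m creep '[[0.2,0,0,0,0,0,0],[0,0,0,0,0,0,0],[-0.2,0,0,0,0,0,0],[-0.5,0,0,0,0,0,0],[-0.5,0,0,0,0,0,0],[-0.5,0,0,0,0,0,0]]' 15
```

```text
time: 2.1
eef_pos: [0.406, 0.2456, 0.0395]
eef_rot: [-0.0, 0.706, 0.708, -0.001]
contact_force: [0.1, -0.6, -0.3]
grip_width: 0.0869
grip_force: 0.0
time: 2.7
eef_pos: [0.4071, 0.2452, 0.0407]
eef_rot: [0.0, 0.707, 0.707, 0.0]
contact_force: [1.2, 0.5, 0.7]
grip_width: 0.0469
grip_force: 0.6
```

```bash
python3 -m creep '[[-0.6,0,0,0,0,0,0],[-0.6,0,0,0,0,0,0],[-0.6,0,0,0,0,0,0],[-0.6,0,0,0,0,0,0]]' 15; python3 -m creep '[[-0.6,0,0,0.01,0,0,0],[-0.6,0,0,0.03,0,0,0],[-0.6,0,0,0.06,0,0,0],[-0.6,0,0,0.09,0,0,0],[-0.6,0,0,0.11,0,0,0],[-0.6,0,0,0.12,0,0,0],[-0.6,0,0,0.12,0,0,0]]'
```

```text
time: 3.1
eef_pos: [0.4071, 0.2452, 0.0407]
eef_rot: [0.0, 0.707, 0.707, 0.0]
contact_force: [0.1, 0.2, 3.3]
grip_width: 0.0444
grip_force: 15.0
time: 3.8
eef_pos: [0.4073, 0.2455, 0.1617]
eef_rot: [-0.0, 0.707, 0.707, 0.001]
contact_force: [-0.1, 0.8, -2.1]
grip_width: 0.0448
grip_force: 15.0
```

```bash
python3 -m creep '[[-0.6,0.02,-0.014,0,0,0,0],[-0.6,0.06,-0.042,0,0,0,0],[-0.6,0.1,-0.07,0,0,0,0],[-0.6,0.14,-0.098,0,0,0,0],[-0.6,0.18,-0.125,0,0,0,0],[-0.6,0.21,-0.146,0,0,0,0],[-0.6,0.223,-0.155,0,0,0,0],[-0.6,0.223,-0.155,0,0,0,0]]'; python3 -m creep '[[-0.6,0,0,-0.02,0,0,0],[-0.6,0,0,-0.05,0,0,0],[-0.6,0,0,-0.08,0,0,0],[-0.6,0,0,-0.095,0,0,0],[-0.6,0,0,-0.1,0,0,0],[-0.6,0,0,-0.103,0,0,0],[-0.6,0,0,-0.105,0,0,0],[-0.6,0,0,-0.105,0,0,0]]'
```

```text
time: 4.6
eef_pos: [0.6304, 0.0878, 0.1587]
eef_rot: [0.0, 0.708, 0.706, -0.002]
contact_force: [-0.1, -0.1, -0.5]
grip_width: 0.0446
grip_force: 15.0
time: 5.4
eef_pos: [0.6305, 0.0904, 0.0565]
eef_rot: [0.0, 0.707, 0.707, 0.001]
contact_force: [0.3, -0.1, -0.7]
grip_width: 0.0443
grip_force: 15.0
```

```bash
python3 -m creep '[[-0.6,0,0,-0.001,0,0,0],[-0.6,0,0,-0.0015,0,0,0],[0.2,0,0,-0.0015,0,0,0],[0.6,0,0,-0.0015,0,0,0],[0.8,0,0,-0.0015,0,0,0],[0.8,0,0,-0.0015,0,0,0],[0.8,0,0,-0.0015,0,0,0],[0.8,0,0,-0.0015,0,0,0]]'; python3 - <<'E'
from station import env
print(env.get_obs()["grip_width"],env.get_obs()["contact_force"])
E
```

```text
time: 6.2
eef_pos: [0.6299, 0.0902, 0.054]
eef_rot: [-0.0, 0.707, 0.707, -0.0]
contact_force: [0.1, 0.5, -0.7]
grip_width: 0.0768
grip_force: 0.0
0.0767615733429585 [ 0.1006088   0.46187834 -0.70377793]
```

```bash
python3 -m creep '[[1,0,0,0.03,0,0,0],[1,0,0,0.075,0,0,0],[1,-0.01,0,0.12,0,0,0],[1,-0.055,0.004,0.13,0,0,0],[1,-0.1,0.008,0.13,0,0,0],[1,-0.145,0.012,0.13,0,0,0],[1,-0.185,0.014,0.13,0,0,0],[1,-0.193,0.014,0.13,0,0,0]]'; python3 -m creep '[[1,0,0,0,0,0,0],[1,0,0,0,0,0,0],[1,0,0,-0.03,0,0,0],[1,0,0,-0.06,0,0,0],[1,0,0,-0.08,0,0,0]]'
python3 - <<'E'
from h import *
from station import env
T=env.snapshot("top");cv2.imwrite("pics/top1.png",T["pixels"])
S=env.snapshot("scene");cv2.imwrite("pics/scene1.png",S["pixels"])
o=np.zeros((600,800,3),np.uint8)
a=cv2.resize(T["pixels"][110:270,180:470],None,fx=2,fy=2);b=cv2.resize(S["pixels"][120:260,280:480],None,fx=1.9,fy=1.9)
o[:320,:580]=a;o[325:325+b.shape[0],:b.shape[1]]=b;cv2.imwrite("pics/c1.png",o)
E
```

```text
time: 7.0
eef_pos: [0.4333, 0.1045, 0.1838]
eef_rot: [-0.001, 0.706, 0.708, -0.0]
contact_force: [-0.3, 1.3, 0.6]
grip_width: 0.0871
grip_force: 0.0
time: 7.5
eef_pos: [0.4378, 0.1035, 0.1023]
eef_rot: [0.0, 0.708, 0.707, -0.001]
contact_force: [-0.3, -1.1, -0.3]
grip_width: 0.0871
grip_force: 0.0
```

View pics/c1.png

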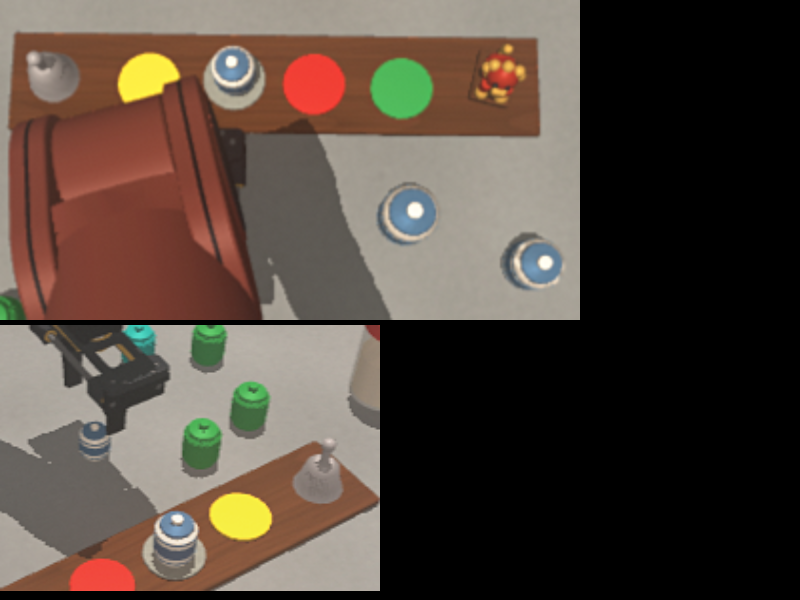

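The crop shows jar2 upright and centred on the grey coaster (top pixel about 296,143). The open fingers straddle jar1 (scene pixel about 330,182). Next I descend on jar1.

```bash
python3 -m creep '[[1,0,0,-0.03,0,0,0],[1,0,0,-0.055,0,0,0],[1,0,0,-0.066,0,0,0],[1,0,0,-0.071,0,0,0],[1,0,0,-0.071,0,0,0],[0,0,0,-0.071,0,0,0],[-0.3,0,0,-0.071,0,0,0],[-0.7,0,0,-0.071,0,0,0]]' 12; python3 -m creep '[[-0.8,0,0,0,0,0,0],[-0.8,0,0,0,0,0,0],[-0.8,0,0,0,0,0,0],[-0.8,0,0,0,0,0,0],[-0.8,0,0,0,0,0,0],[-0.8,0,0,0,0,0,0]]'
```

```text
time: 8.4
eef_pos: [0.4374, 0.1045, 0.0338]
eef_rot: [0.0, 0.707, 0.707, 0.001]
contact_force: [-0.0, 0.1, -0.5]
grip_width: 0.0705
grip_force: 0.0
time: 9.0
eef_pos: [0.437, 0.1042, 0.0331]
eef_rot: [-0.0, 0.707, 0.707, 0.0]
contact_force: [1.0, -0.2, 1.3]
grip_width: 0.0374
grip_force: 12.0
```

```bash
python3 -m creep '[[-0.8,0,0,0.01,0,0,0],[-0.8,0,0,0.04,0,0,0],[-0.8,0,0,0.08,0,0,0],[-0.8,0.01,0.004,0.11,0,0,0],[-0.8,0.05,0.022,0.12,0,0,0],[-0.8,0.09,0.04,0.12,0,0,0],[-0.8,0.13,0.057,0.12,0,0,0],[-0.8,0.165,0.073,0.12,0,0,0]]'; python3 -m creep '[[-0.8,0.015,0.007,0,0,0,0],[-0.8,0.021,0.009,0,0,0,0],[-0.8,0.021,0.009,-0.02,0,0,0],[-0.8,0.021,0.009,-0.05,0,0,0],[-0.8,0.021,0.009,-0.08,0,0,0],[-0.8,0.021,0.009,-0.096,0,0,0],[-0.8,0.021,0.009,-0.102,0,0,0],[-0.8,0.021,0.009,-0.103,0,0,0]]';  python3 -m creep '[[-0.8,0,0,0,0,0,0],[-0.8,0,0,0,0,0,0]]'
```

```text
time: 9.8
eef_pos: [0.6036, 0.1782, 0.1537]
eef_rot: [0.0, 0.707, 0.707, 0.0]
contact_force: [-0.8, 0.1, 0.5]
grip_width: 0.0377
grip_force: 12.0
time: 10.6
eef_pos: [0.6228, 0.186, 0.0503]
eef_rot: [-0.0, 0.707, 0.707, -0.0]
contact_force: [-0.4, -0.1, -0.4]
grip_width: 0.0376
grip_force: 12.0
time: 10.8
eef_pos: [0.6238, 0.1864, 0.0515]
eef_rot: [0.0, 0.707, 0.707, 0.001]
contact_force: [0.2, -0.5, -0.6]
grip_width: 0.0377
grip_force: 12.0
```

```bash
python3 -m creep '[[-0.8,0,0,-0.001,0,0,0],[-0.8,0,0,-0.002,0,0,0],[0.1,0,0,-0.002,0,0,0],[0.5,0,0,-0.002,0,0,0],[0.8,0,0,-0.002,0,0,0],[0.8,0,0,-0.002,0,0,0],[0.8,0,0,-0.002,0,0,0],[0.8,0,0,-0.002,0,0,0]]'; python3 -m creep '[[1,0,0,0.03,0,0,0],[1,0,0,0.08,0,0,0],[1,0,0,0.12,0,0,0],[1,0,0,0.15,0,0,0],[1,-0.02,-0.04,0.16,0,0,0],[1,-0.04,-0.08,0.16,0,0,0],[1,-0.06,-0.12,0.16,0,0,0],[1,-0.08,-0.16,0.16,0,0,0]]'
```

```text
time: 11.6
eef_pos: [0.623, 0.1862, 0.048]
eef_rot: [-0.0, 0.707, 0.707, -0.0]
contact_force: [0.2, -0.0, -0.3]
grip_width: 0.0749
grip_force: 0.0
time: 12.4
eef_pos: [0.542, 0.0247, 0.2082]
eef_rot: [0.0, 0.707, 0.707, 0.0]
contact_force: [0.2, -0.4, 0.5]
grip_width: 0.0874
grip_force: 0.0
```

```bash
python3 -m creep '[[1,-0.018,-0.04,0,0,0,0],[1,-0.036,-0.08,0,0,0,0],[1,-0.054,-0.12,0,0,0,0],[1,-0.072,-0.16,0,0,0,0],[1,-0.09,-0.2,0,0,0,0],[1,-0.107,-0.239,0,0,0,0],[1,-0.117,-0.261,0,0,0,0],[1,-0.117,-0.261,0,0,0,0]]'; python3 -m creep '[[1,0,0,0,0,0,0],[1,0,0,-0.04,0,0,0],[1,0,0,-0.08,0,0,0]]'
```

```text
time: 13.2
eef_pos: [0.424, -0.2384, 0.2084]
eef_rot: [0.0, 0.709, 0.705, 0.0]
contact_force: [-0.0, -0.7, 0.1]
grip_width: 0.087
grip_force: 0.0
time: 13.5
eef_pos: [0.4277, -0.2336, 0.1278]
eef_rot: [0.001, 0.706, 0.708, 0.001]
contact_force: [0.3, 0.5, -0.1]
grip_width: 0.0871
grip_force: 0.0
```

```bash
python3 -m creep '[[1,0,0,-0.03,0,0,0],[1,0,0,-0.06,0,0,0],[1,0,0,-0.075,0,0,0],[1,0,0,-0.08,0,0,0],[1,0,0,-0.08,0,0,0],[0.2,0,0,-0.08,0,0,0],[0,0,0,-0.08,0,0,0],[-0.3,0,0,-0.08,0,0,0]]' 18; python3 -m creep '[[-0.5,0,0,0,0,0,0],[-0.5,0,0,0,0,0,0],[-0.5,0,0,0,0,0,0],[-0.5,0,0,0,0,0,0],[-0.5,0,0,0,0,0,0]]'
```

```text
time: 14.3
eef_pos: [0.4266, -0.2348, 0.0488]
eef_rot: [0.001, 0.707, 0.707, 0.001]
contact_force: [0.2, -0.6, -0.2]
grip_width: 0.0702
grip_force: 0.0
time: 14.8
eef_pos: [0.4263, -0.2349, 0.0483]
eef_rot: [0.0, 0.707, 0.707, 0.0]
contact_force: [0.9, 0.7, 3.3]
grip_width: 0.0513
grip_force: 18.0
```

```bash
python3 -m creep '[[-0.5,0,0,0.01,0,0,0],[-0.5,0,0,0.04,0,0,0],[-0.5,0,0,0.08,0,0,0],[-0.5,0,0,0.11,0,0,0],[-0.5,0.015,0.018,0.13,0,0,0],[-0.5,0.04,0.047,0.13,0,0,0],[-0.5,0.068,0.08,0.13,0,0,0],[-0.5,0.096,0.113,0.13,0,0,0]]'; python3 -m creep '[[-0.5,0.028,0.033,0,0,0,0],[-0.5,0.056,0.066,0,0,0,0],[-0.5,0.084,0.1,0,0,0,0],[-0.5,0.1,0.118,0,0,0,0],[-0.5,0.104,0.1225,0,0,0,0],[-0.5,0.104,0.1225,-0.01,0,0,0],[-0.5,0.104,0.1225,-0.04,0,0,0],[-0.5,0.104,0.1225,-0.07,0,0,0]]'; python3 -m creep '[[-0.5,0,0,-0.02,0,0,0],[-0.5,0,0,-0.035,0,0,0],[-0.5,0,0,-0.041,0,0,0],[-0.5,0,0,-0.043,0,0,0],[-0.5,0,0,-0.044,0,0,0],[-0.5,0,0,-0.045,0,0,0],[-0.5,0,0,-0.045,0,0,0]]'
```

```text
time: 15.6
eef_pos: [0.5223, -0.1208, 0.1787]
eef_rot: [-0.0, 0.707, 0.707, 0.0]
contact_force: [0.6, -0.8, -1.1]
grip_width: 0.0512
grip_force: 18.0
time: 16.4
eef_pos: [0.6251, -0.0013, 0.1075]
eef_rot: [0.0, 0.708, 0.706, 0.0]
contact_force: [0.5, 0.1, -2.1]
grip_width: 0.0512
grip_force: 18.0
time: 17.1
eef_pos: [0.6263, 0.0007, 0.0637]
eef_rot: [0.0, 0.707, 0.707, 0.0]
contact_force: [-0.1, -0.0, -2.7]
grip_width: 0.0512
grip_force: 18.0
```

```bash
python3 -m creep '[[-0.5,0,0,-0.001,0,0,0],[-0.5,0,0,-0.001,0,0,0],[0.3,0,0,-0.001,0,0,0],[0.7,0,0,-0.001,0,0,0],[0.9,0,0,-0.001,0,0,0],[0.9,0,0,-0.001,0,0,0],[0.9,0,0,-0.001,0,0,0],[0.9,0,0,-0.001,0,0,0]]'; python3 -m creep '[[1,0,0,0.03,0,0,0],[1,0,0,0.07,0,0,0],[1,0,0,0.11,0,0,0],[1,-0.01,-0.006,0.14,0,0,0],[1,-0.04,-0.027,0.15,0,0,0],[1,-0.08,-0.053,0.15,0,0,0],[1,-0.12,-0.08,0.15,0,0,0],[1,-0.152,-0.101,0.15,0,0,0]]';python3 -m creep '[[1,0,0,0,0,0,0],[1,0,0,0,0,0,0],[1,0,0,-0.03,0,0,0],[1,0,0,-0.06,0,0,0],[1,0,0,-0.07,0,0,0]]'
```

```text
time: 17.9
eef_pos: [0.6259, 0.0007, 0.062]
eef_rot: [-0.0, 0.707, 0.707, -0.0]
contact_force: [-1.1, -0.2, -0.9]
grip_width: 0.0812
grip_force: 0.0
time: 18.7
eef_pos: [0.4718, -0.102, 0.2118]
eef_rot: [-0.0, 0.708, 0.707, 0.0]
contact_force: [0.0, 0.0, 0.4]
grip_width: 0.087
grip_force: 0.0
time: 19.2
eef_pos: [0.4733, -0.0995, 0.1397]
eef_rot: [-0.001, 0.707, 0.708, -0.002]
contact_force: [0.2, -0.5, 0.7]
grip_width: 0.0871
grip_force: 0.0
```

```bash
python3 - <<'E'
from h import *
from station import env
T=env.snapshot("top")
S=env.snapshot("scene")
o=np.zeros((600,800,3),np.uint8)
a=cv2.resize(T["pixels"][110:250,180:470],None,fx=2,fy=2);b=cv2.resize(S["pixels"][130:310,190:480],None,fx=1.7,fy=1.7)
o[:280,:580]=a;o[285:285+b.shape[0],:b.shape[1]]=b;cv2.imwrite("pics/c2.png",o)
E
```

```text
(no output)
```

View pics/c2.png

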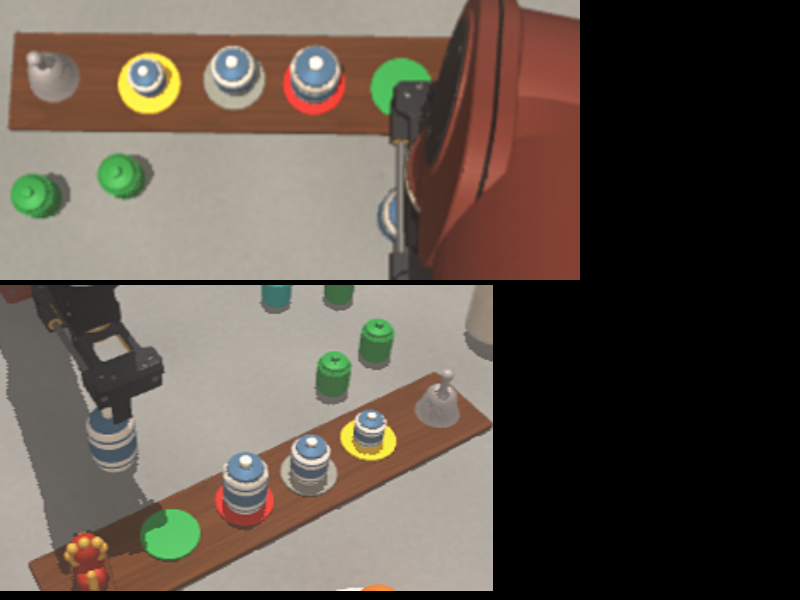

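The crop shows jar3 on red, jar2 on grey and jar1 on gold, all upright. The fingers stand over jar4 (scene pixel about 256,215), and the green coaster beside the lion is free.

```bash
python3 -m creep '[[1,0.001,0,-0.02,0,0,0],[1,0.001,0,-0.04,0,0,0],[1,0.001,0,-0.06,0,0,0],[1,0.001,0,-0.076,0,0,0],[1,0.001,0,-0.083,0,0,0],[1,0.001,0,-0.083,0,0,0],[0.3,0.001,0,-0.083,0,0,0],[0,0.001,0,-0.083,0,0,0]]' 22; python3 -m creep '[[-0.4,0,0,0,0,0,0],[-0.4,0,0,0,0,0,0],[-0.4,0,0,0,0,0,0],[-0.4,0,0,0,0,0,0],[-0.4,0,0,0,0,0,0],[-0.4,0,0,0,0,0,0]]'
```

```text
time: 20.1
eef_pos: [0.4758, -0.1003, 0.0601]
eef_rot: [0.0, 0.707, 0.707, 0.001]
contact_force: [-0.3, -0.4, -0.6]
grip_width: 0.0783
grip_force: 0.0
time: 20.7
eef_pos: [0.4754, -0.1003, 0.0594]
eef_rot: [0.0, 0.707, 0.707, 0.0]
contact_force: [0.5, 1.1, 5.6]
grip_width: 0.0583
grip_force: 22.0
```

```bash
python3 -m creep '[[-0.4,0,0,0.01,0,0,0],[-0.4,0,0,0.03,0,0,0],[-0.4,0,0,0.05,0,0,0],[-0.4,0.02,0,0.06,0,0,0],[-0.4,0.05,0.001,0.06,0,0,0],[-0.4,0.08,0.001,0.06,0,0,0],[-0.4,0.11,0.002,0.06,0,0,0],[-0.4,0.135,0.0025,0.06,0,0,0]]'; python3 -m creep '[[-0.4,0.01,0,0,0,0,0],[-0.4,0.0135,0,0,0,0,0],[-0.4,0.0135,0,-0.015,0,0,0],[-0.4,0.0135,0,-0.03,0,0,0],[-0.4,0.0135,0,-0.04,0,0,0],[-0.4,0.0135,0,-0.043,0,0,0],[-0.4,0.0135,0,-0.044,0,0,0],[-0.4,0.0135,0,-0.044,0,0,0]]'; python3 -m creep '[[-0.4,0,0,-0.001,0,0,0],[-0.4,0,0,-0.001,0,0,0]]'
```

```text
time: 21.5
eef_pos: [0.6108, -0.0974, 0.1188]
eef_rot: [-0.0, 0.707, 0.707, -0.001]
contact_force: [0.2, -0.1, -2.4]
grip_width: 0.0581
grip_force: 22.0
time: 22.3
eef_pos: [0.6231, -0.0979, 0.0749]
eef_rot: [-0.0, 0.707, 0.707, -0.0]
contact_force: [0.0, 0.5, -3.0]
grip_width: 0.0582
grip_force: 22.0
time: 22.5
eef_pos: [0.6236, -0.0979, 0.0746]
eef_rot: [0.0, 0.707, 0.707, 0.0]
contact_force: [-3.1, 0.7, 3.8]
grip_width: 0.0585
grip_force: 22.0
```

Contact is made (the force turned upward). I'll release, rise and retreat clear.

```bash
python3 -m creep '[[0.4,0,0,0,0,0,0],[0.8,0,0,0,0,0,0],[1,0,0,0,0,0,0],[1,0,0,0,0,0,0],[1,0,0,0,0,0,0],[1,0,0,0,0,0,0]]'; python3 -m creep '[[1,0,0,0.03,0,0,0],[1,0,0,0.07,0,0,0],[1,0,0,0.11,0,0,0],[1,0,0,0.15,0,0,0],[1,-0.03,-0.03,0.16,0,0,0],[1,-0.065,-0.065,0.16,0,0,0],[1,-0.1,-0.1,0.16,0,0,0],[1,-0.13,-0.135,0.16,0,0,0]]'; python3 -m creep '[[1,-0.01,-0.03,0,0,0,0],[1,-0.02,-0.07,0,0,0,0],[1,-0.03,-0.11,0,0,0,0],[1,-0.03,-0.15,0,0,0,0],[1,-0.03,-0.15,0,0,0,0]]'; python3 - <<'E'
from h import *
from station import env
T=env.snapshot("top")
S=env.snapshot("scene")
np.set_printoptions(precision=4,suppress=True)
H={"top":hsv(T),"scene":hsv(S)}
c=dict(jar4=(.6236,-.0979,.101),jar3=(.6261,.0006,.086),jar2=(.6296,.0907,.071),jar1=(.6231,.186,.056))
for k,p in c.items():
  for n,s in(("top",T),("scene",S)):
    u,v=proj(s,p).round().astype(int); h=H[n]; m=(h[...,1]<50)&(h[...,2]>170)
    w=np.zeros_like(m); w[v-8:v+9,u-8:u+9]=1
    bs=blobs(m&w,8)
    if bs:
      b=min(bs,key=lambda b:np.hypot(*(b[0]-(u,v)))); print(k,n,(plane(s,b[0],p[2])-p)[:2],b[1][4])
o=np.zeros((600,800,3),np.uint8)
a=cv2.resize(T["pixels"][110:250,180:470],None,fx=2,fy=2);b=cv2.resize(S["pixels"][150:330,190:480],None,fx=1.7,fy=1.7)
o[:280,:580]=a;o[285:285+b.shape[0],:b.shape[1]]=b;cv2.imwrite("pics/c3.png",o)
E
```

```text
time: 23.1
eef_pos: [0.6235, -0.0978, 0.074]
eef_rot: [0.0, 0.707, 0.707, -0.0]
contact_force: [-0.3, 0.2, -0.5]
grip_width: 0.0855
grip_force: 0.0
time: 23.9
eef_pos: [0.4916, -0.2341, 0.2342]
eef_rot: [-0.0, 0.707, 0.707, 0.0]
contact_force: [0.3, -0.4, 0.1]
grip_width: 0.0869
grip_force: 0.0
time: 24.4
eef_pos: [0.4607, -0.3885, 0.2341]
eef_rot: [0.001, 0.71, 0.705, -0.002]
contact_force: [-0.4, 0.5, -0.4]
grip_width: 0.087
grip_force: 0.0
jar4 top [-0.     -0.0002] 45
jar4 scene [-0.0021 -0.0006] 46
jar3 top [0.0003 0.0013] 32
jar3 scene [-0.0016  0.0012] 35
jar2 top [0.001  0.0006] 24
jar2 scene [-0.0008 -0.0005] 25
jar1 top [-0.0001  0.0008] 20
jar1 scene [-0.0017  0.0007] 16
```

View pics/c3.png

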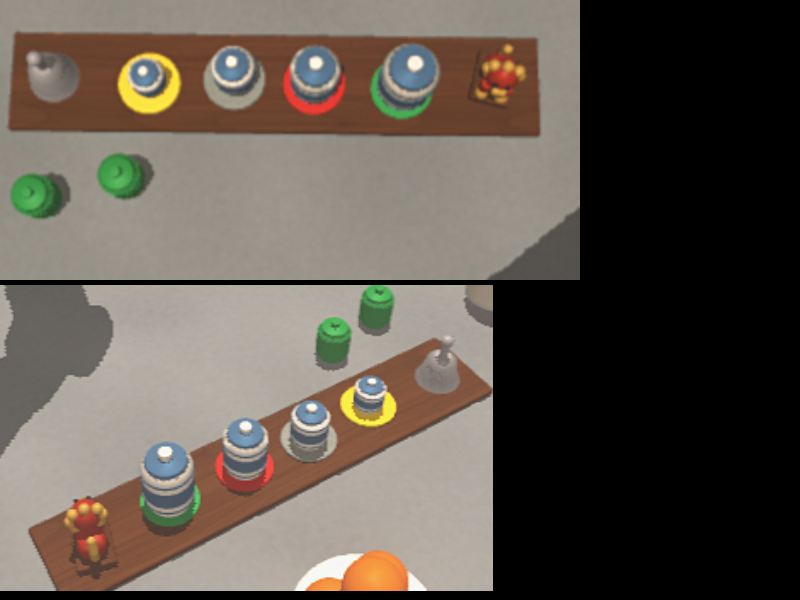

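The picture shows all four jars upright, in order from lion to bell (jar4 about (384,145) in the top view, jar1 about (254,150)). The knobs are within about 2 mm of the coaster centres, and the lion and bell have not moved. I'll hand in.

```bash
python3 -m creep '[[1,0,0,0,0,0,0],[1,0,0,0,0,0,0],[1,0,0,0,0,0,0]]'; python3 -c "
from station import env
print(env.sign_off())"
```

```text
time: 24.8
eef_pos: [0.4641, -0.3817, 0.2342]
eef_rot: [0.0, 0.706, 0.708, 0.0]
contact_force: [-0.1, 0.1, 0.4]
grip_width: 0.087
grip_force: 0.0
the job is handed in; nothing more can be done
None
```

The job is handed in at about 25 s of robot time: the four jars stand upright on their coasters, largest by the lion to smallest by the bell, within about 2 mm of centre in the last camera check, with the lion and bell undisturbed; sign-off returned no verdict.

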